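Load the toy dump truck with marbles and hold the photo turntable for the shot

ROBOT

A 6-joint arm with a two-finger parallel gripper is mounted at the origin on the work surface. World frame = base frame: x ahead of the robot, y to its left, z up, the work surface at z = 0. Lengths are in m, angles in degrees, forces in N, time in s.
With the tool pointing down it reaches from about 0.375 to 0.9 m from the base axis. Payload 3.1 kg.
Tool frame: the origin (TCP) lies on the centre line of the jaws, within the pads' length; the fingertips stand 25 mm ahead of it and the grasp point (between the pads) lies 6 mm ahead of it; z points along the fingers, y is the line along which they close (so a half turn about z gives the same grasp; the last joint's range is limited). The gripper opens to 87 mm and grips with 3 to 60 N. Pads are 19 mm wide; open, the fingers measure 117 mm over their backs; the gripper's body (75 mm by 190 mm) begins 51 mm behind the grasp point.
Start: joints at [-82.878, 30.224, 82.088, -0, 67.689, -10.227], TCP at [0.186, -0.597, 0.248] pointing down, gripper open.
Joint ranges: [-176.69, 176.69], [-43.24, 126.21], [12.49, 139.97], [-82, 262], [0, 151.66], [-163.58, 163.58]. Speed limits (degrees/s): [159.86, 159.86, 180, 180, 180, 180].

INTERFACE

Orientations are given as a 3x3 rotation matrix whose columns are the frame's x, y, z axes.
In Python, from rig import bot, cams, models gives the robot as it stands. The module is installed in compiled form; this text tells all that it offers.
- The arm moves only by the shell command python3 -m handwheel 'ROWS' [OPENING]. ROWS is JSON, a list of rows, each a list of 6 numbers: the shift along the world's x, y, z each as a share of 1 m, from -1 to 1, then the turn, a rotation vector about the world's x, y, z each as a share of 2 rad, from -1 to 1. In form: [[dx, dy, dz, wx, wy, wz], ...]. A call has exactly 8 rows; each row is the pose to reach, as a shift and turn from the pose commanded when the call began; what a row does not reach only later rows make up. A row lasts 1/12 s, in which the tool goes at most 41.7 mm and 7.16 degrees, less where a joint would pass 70% of its speed; a pose out of reach is approached as far as the arm can. A call with a number of a shift or a turn outside -1 to 1 is refused whole. A call with a gripper value outside its range is refused whole. OPENING is the opening, from -1 (shut) to 1 (fully open), so that 0 is half open, set as the call begins (- or left out, the last holds). The fingers move at their own pace and stop on an object; the grip force is fixed at half the most. Time passes only in rows, so rows that repeat a pose let the fingers close, or fill a call up. It gives the time, the measured TCP pose, the force, the opening and the grip force at its end, in the units of the state.
- bot.read_state(): the state, without advancing time (a new reading comes with each control period).
- cams.capture(name): name is "side" or "top" or "wrist"; returns (picture, depth): 420x560x3 uint8, blue, green, red; 420x560 float32, m along the optical axis (not along the pixel's ray), 0 where there is no reading.
- cams.calibration(name): a dict with "mtx" (3x3 intrinsics, pixels), "dist_coeffs" ([k1, k2, p1, p2, k3] as OpenCV has them; the pictures are not rectified), "R" (3x3) and "t" (3): a world point X has camera coordinates R X + t; the wrist camera has in their place "tool_from_camera" (4x4, takes a point from camera to tool coordinates, whose origin is the TCP and whose axes are the flange's). Camera axes: x right, y down, z forward; pixel columns grow to the right and rows downward; lengths in m; the calibration is good to about 2 mm. A picture is of the moment at which its call begins: read the wrist's pose just before it. calibration takes no time and is no camera call.
- bot.hand_in(): hands the job in; it is judged then, once.
Trained networks look in the newest picture that a camera, given by its name, has taken for a name from the list of things; names that differ only in an ending like _2 or _b are one class to them, and where a whole thing is asked for, a point or a joint stands for the part that bears it (a point fixed in the world has none). Each returns a list of dicts, best first, with "conf" (0 to 1); they miss things now and then, are a little off and sometimes report something else, mostly with a low value. They report only what shows in the picture. A call takes as long as a camera call. They do not tell look-alikes from the thing itself.
- models.spot_in(query, camera): "position" ([column, row] in pixels, amid what is visible of it).
- models.tip_of(query, camera): "position" ([column, row] in pixels: a listed point, or the origin of a listed thing).
The state is a dict: "time_s": time; "joint_positions": joint angles; "qvel": joint speeds; "tau": joint torques, N m; "position": TCP position; "tcp_rot": TCP orientation; "force": force on the tool from outside, world axes, zero at the start; "moment": the same for the moment, N m; "opening": opening from 0.0 (shut) to 1.0 (fully open); "grasp_force": force on a finger pad.
Only numpy, scipy, OpenCV 4.12 (cv2) and the standard library are available. Lean on these libraries where they do the work, as an engineer would, in place of code of your own. Each camera call takes 0.05 s, during which the arm holds its last target. There are 200 camera calls.

TASK

The toy dump truck is to be photographed with a load of marbles: use the scoop to fetch at least three of the five marbles from the wooden tray and tip them into the truck's bed, without fingering or spilling any, and lay the scoop back down flat. Then take the turntable by its raised rim and, with the hand and arm clear of the truck, turn it until the truck's cab squarely faces the phone, and finish while still holding the rim so that it stays still for the photo. Leave the truck standing in the middle of the turntable and the other things on the ledge where they are.

Things in the scene. Friction and masses are not known exactly. Their poses are not given: they have to be found in the camera images.
- turntable: black fixed foot of the photo turntable; origin on its vertical axis, on the ledge. It carries a white round platter: floor 30 mm above the ledge, 280 mm across outside, with an upright rim all round, 5 mm thick (radius 135 to 140 mm), top 56 mm above the ledge. The rim can be pinched from above, one finger inside; the truck's sides leave about 80 mm inside it, nose and tail only 30 mm
- platter (a joint): turn of the white platter on its foot, rad, growing anticlockwise seen from above; its zero means nothing; turns far beyond what is needed either way, with light bearing friction (about 0.012 N m) and no spring or detent
- truck: green plastic dump truck with black wheels, standing loose near the middle of the platter and turning with it; 204 mm long, 106 mm wide, 111 mm high, about 0.4 kg. Origin midway along it at the wheels' underside (on the platter's floor); its +x axis points out through cab and grille, +z up
- truck_bed (a point): middle of the space in the truck's open bed: 20 mm above the bed's floor, 69 mm above the truck's underside, 32 mm behind its origin; x towards the cab. The bed inside is 126 mm long (x), 92 mm wide, 46 mm deep: its rim is 125 mm above the ledge, the cab just ahead of it 16 mm higher
- phone: dark phone, 150 mm wide and 72 mm high, standing upright on its long edge in a small black tripod beyond the turntable (fixed), its top 186 mm above the ledge; origin on the ledge below the middle of the phone
- tray: open wooden marble tray, fixed, long axis x; underside on the ledge. Inside it is 84 mm wide; its flat floor, 6 mm above the ledge, runs from 105 mm behind the origin (upright end wall) to 95 mm ahead, where the end wall leans outward (65 degrees to the floor) so that a scoop pushed along +x gathers the marbles. Walls 6 mm thick, 36 mm high. The marbles start 0 to 85 mm ahead of the origin; the floor behind it is free
- marble1_center (a point): centre of a loose round marble (green glass), 22 mm across, about 14 g; it rolls by itself on slopes over about 13 degrees
- marble2_center (a point): centre of a loose round marble (amber glass), 22 mm across, about 14 g; it rolls by itself on slopes over about 13 degrees
- marble3_center (a point): centre of a loose round marble (red), 22 mm across, about 14 g; it rolls by itself on slopes over about 13 degrees
- marble4_center (a point): centre of a loose round marble (blue), 22 mm across, about 14 g; it rolls by itself on slopes over about 13 degrees
- marble5_center (a point): centre of a loose round marble (green glass), 22 mm across, about 14 g; it rolls by itself on slopes over about 13 degrees
- scoop_grip (a point): middle of the grip of the loose aluminium scoop's dark wooden handle: a level flat-sided bar along the scoop's x, 16 mm wide (y), 20 mm high, 88 mm long (35 mm ahead of this point to 53 mm behind). Lying flat, 75 mm above the scoop's underside, 85 mm behind the middle of its pan. x points to the open mouth, z up. About 150 g, steady on its flat pan
- scoop_lip (a point): middle of the scoop's thin front lip, level with its underside; 126 mm ahead of and 75 mm below scoop_grip. Pan 72 mm wide outside, 68 mm inside, 82 mm long from lip to back wall, floor 3 mm thick, side walls 30 mm high along its rear 33 mm, from there sloping down to nothing at the lip, so carry it nose up
- taxi: orange die-cast taxi, 125 x 52 x 46 mm, loose bystander; origin at the centre of its underside
- van: black plastic police van, 150 x 66 x 82 mm, loose bystander; origin at the centre of its underside
- ramp: wooden ramp block, 120 x 60 x 48 mm, loose bystander; origin at the centre of its underside
- dish: blue ceramic key dish, 124 mm across, 35 mm high, loose bystander; origin at the centre of its underside
Not all that is in view belongs to the job. There is more than one size of the part that bears scoop_grip; the job needs the larger. Several things have the shape of the truck; the one meant has the colours described above.

How it is judged (in metres and radians):
On the way, in this order (a step that is already met when the one before it is completed fails the run):
1. at least three marbles lie in the truck's bed ((distance between each of marble1_center, marble2_center, marble3_center and truck_bed below 0.066 m or distance between each of marble1_center, marble2_center, marble4_center and truck_bed below 0.066 m or distance between each of marble1_center, marble2_center, marble5_center and truck_bed below 0.066 m or distance between each of marble1_center, marble3_center, marble4_center and truck_bed below 0.066 m or distance between each of marble1_center, marble3_center, marble5_center and truck_bed below 0.066 m or distance between each of marble1_center, marble4_center, marble5_center and truck_bed below 0.066 m or distance between each of marble2_center, marble3_center, marble4_center and truck_bed below 0.066 m or distance between each of marble2_center, marble3_center, marble5_center and truck_bed below 0.066 m or distance between each of marble2_center, marble4_center, marble5_center and truck_bed below 0.066 m or distance between each of marble3_center, marble4_center, marble5_center and truck_bed below 0.066 m)), for 0.2 s.
2. the scoop lies flat again, let go (height (world z) of scoop_lip below 0.016 m and height (world z) of scoop_grip between 0.065 and 0.095 m and contact force between the fingers and scoop below 0.05 N), for 0.2 s.
3. the truck faces the phone with the fingers holding the rim (y of phone in the frame of truck between -0.025 and 0.025 m and x of phone in the frame of truck above 0.1 m and contact force between the fingers and turntable above 2 N), for 0.3 s.
At the end, for the whole second after the job is handed in: Three or more marbles in the bed, the rest in the tray; scoop flat and let go; the line straight ahead of the truck within 25 mm of the phone's middle; truck upright, within 30 mm of the axis; fingers hold the rim (over 2 N), platter still (under 0.03 rad/s) (all of step 2 and all of step 3 and (distance between each of marble1_center, marble2_center, marble3_center and truck_bed below 0.066 m or distance between each of marble1_center, marble2_center, marble4_center and truck_bed below 0.066 m or distance between each of marble1_center, marble2_center, marble5_center and truck_bed below 0.066 m or distance between each of marble1_center, marble3_center, marble4_center and truck_bed below 0.066 m or distance between each of marble1_center, marble3_center, marble5_center and truck_bed below 0.066 m or distance between each of marble1_center, marble4_center, marble5_center and truck_bed below 0.066 m or distance between each of marble2_center, marble3_center, marble4_center and truck_bed below 0.066 m or distance between each of marble2_center, marble3_center, marble5_center and truck_bed below 0.066 m or distance between each of marble2_center, marble4_center, marble5_center and truck_bed below 0.066 m or distance between each of marble3_center, marble4_center, marble5_center and truck_bed below 0.066 m) and (distance between marble1_center and truck_bed below 0.066 m or height (world z) of marble1_center between 0.0145 and 0.03 m) and (distance between marble2_center and truck_bed below 0.066 m or height (world z) of marble2_center between 0.0145 and 0.03 m) and (distance between marble3_center and truck_bed below 0.066 m or height (world z) of marble3_center between 0.0145 and 0.03 m) and (distance between marble4_center and truck_bed below 0.066 m or height (world z) of marble4_center between 0.0145 and 0.03 m) and (distance between marble5_center and truck_bed below 0.066 m or height (world z) of marble5_center between 0.0145 and 0.03 m) and velocity of joint platter between -0.03 and 0.03 rad/s and horizontal distance between truck and turntable below 0.03 m and angle between truck's own z axis and vertical below 0.1 rad); the arm keeps its last pose, push and grip.
It fails at once if a marble is touched by the fingers (contact force between the fingers and marble1 above 0.3 N or contact force between the fingers and marble2 above 0.3 N or contact force between the fingers and marble3 above 0.3 N or contact force between the fingers and marble4 above 0.3 N or contact force between the fingers and marble5 above 0.3 N).
It fails at once if the hand or arm touches the truck (contact force between any of the fingers, the arm and truck above 1 N).
It fails at once if the truck is shoved out of the turntable's middle (horizontal distance between truck and turntable above 0.045 m).
It fails at once if the taxi, van, ramp or key dish is pushed from its place (distance of any of taxi, van, ramp, dish from where it was at the start of the episode above 0.03 m).
It also fails if it takes over 72 s, if anything falls off the work surface, if the arm or the gripper's body presses on something with over 40 N, if the wrist force passes 120 N, or if a joint passes its speed limit or range.

## Working session

There is one attempt and no reset: what is moved stays moved. The work goes in short steps, Python scripts to look and compute and a shell command to move; the robot and the scene stay as the last step left them, time stands still between calls to the robot, and variables do not carry over. Pictures are saved under pics/ and viewed, at most 10 in all, crops included, and the job is handed in when it is done.

```bash
mkdir -p pics; cat > h.py <<'E'
import numpy as np, cv2, json
from rig import bot, cams, models
def cal(n):
    c=cams.calibration(n); K=np.array(c["mtx"],float); d=np.array(c["dist_coeffs"],float)
    if "R" in c: R=np.array(c["R"],float); t=np.array(c["t"],float).ravel()
    else:
        s=bot.read_state(); T=np.array(c["tool_from_camera"],float); Rt=np.array(s["tcp_rot"]); p=np.array(s["position"])
        Rc=Rt@T[:3,:3]; o=p+Rt@T[:3,3]; R=Rc.T; t=-Rc.T@o
    return K,d,R,t
def ray(C,px):
    K,d,R,t=C; u=cv2.undistortPoints(np.array([[px]],float),K,d)[0,0]
    return -R.T@t, R.T@np.array([u[0],u[1],1.])
def at_z(C,px,z):
    o,v=ray(C,px); return o+v*(z-o[2])/v[2]
def at_d(C,px,dep):
    o,v=ray(C,px); return o+v*dep
def cloud(C,dep):
    h,w=dep.shape; g=np.stack(np.meshgrid(np.arange(w),np.arange(h)),-1).reshape(-1,1,2).astype(float)
    u=cv2.undistortPoints(g,C[0],C[1])[:,0]; z=dep.reshape(-1,1)
    return ((np.hstack([u*z,z])-C[3])@C[2]).reshape(h,w,3)
def pix(C,X): 
    return cv2.projectPoints(np.array(X,float).reshape(-1,3),cv2.Rodrigues(C[2])[0],C[3],C[0],C[1])[0][:,0]
E
python3 - <<'E'
from h import *
for n in("top","side"):
    C=cal(n);im,dep=cams.capture(n);cv2.imwrite(f"pics/{n}0.png",im);np.save(f"{n}0.npy",dep)
    print(n,"cam at",-C[2].T@C[3],"fwd",C[2][2])
    P=cloud(C,dep)
    for q in["turntable","truck","truck_bed","phone","tray","marble1_center","scoop_grip","scoop_lip","taxi","van","ramp","dish"]:
        for r in models.tip_of(q,n)[:6]:
            if r["conf"]<.2: continue
            c,w=r["position"]; i,j=int(round(w)),int(round(c))
            X=P[i,j] if 0<=i<420 and 0<=j<560 else None
            print(q,round(r["conf"],2),np.round([c,w]),np.round(X,3) if X is not None else "")
E
```

```text
top cam at [ 0.26498373 -0.01747969  1.581638  ] fwd [ 0.14661026 -0.01236572 -0.98911704]
turntable 0.82 [235. 186.] [0.546 0.102 0.081]
turntable 0.4 [235. 182.] [0.562 0.103 0.071]
truck 0.79 [191. 274.] [0.231 0.249 0.05 ]
truck 0.55 [236. 185.] [0.55  0.098 0.08 ]
truck_bed 0.87 [184. 267.] [0.255 0.275 0.048]
truck_bed 0.75 [241. 181.] [0.566 0.081 0.074]
phone 0.7 [246. 138.] [0.747 0.072 0.007]
tray 0.69 [318. 183.] [ 0.579 -0.203  0.011]
marble1_center 0.55 [326. 184.] [ 0.573 -0.231  0.024]
scoop_grip 0.83 [365. 221.] [ 0.432 -0.363  0.079]
scoop_grip 0.66 [234. 186.] [0.546 0.105 0.078]
scoop_lip 0.6 [363. 188.] [ 0.566 -0.375  0.001]
taxi 0.72 [360. 156.] [ 0.678 -0.355  0.047]
van 0.74 [133. 176.] [0.576 0.475 0.068]
ramp 0.83 [136. 220.] [0.421 0.466 0.023]
dish 0.98 [412. 226.] [ 0.425 -0.56   0.004]
side cam at [ 0.34102741 -1.06135765  0.74237406] fwd [ 0.13783887  0.83245314 -0.53667701]
turntable 0.58 [295. 200.] [0.553 0.022 0.065]
turntable 0.36 [335. 263.] [ 0.614 -0.229  0.018]
truck 0.93 [193. 187.] [0.237 0.261 0.002]
truck 0.85 [298. 195.] [0.557 0.001 0.094]
truck 0.31 [284. 152.] [0.589 0.455 0.02 ]
truck_bed 0.82 [197. 166.] [0.255 0.329 0.048]
truck_bed 0.69 [292. 179.] [0.561 0.123 0.081]
marble1_center 0.69 [356. 206.] [0.762 0.057 0.001]
marble1_center 0.68 [334. 261.] [ 0.611 -0.229  0.025]
scoop_grip 0.71 [210. 279.] [ 0.292 -0.284  0.056]
scoop_grip 0.64 [274. 289.] [ 0.433 -0.37   0.084]
scoop_grip 0.64 [297. 199.] [0.555 0.001 0.081]
scoop_lip 0.74 [334. 314.] [ 0.572 -0.386 -0.001]
scoop_lip 0.72 [195. 317.] [ 0.252 -0.348  0.001]
taxi 0.68 [382. 303.] [ 0.681 -0.398  0.028]
van 0.72 [284. 150.] [0.59  0.459 0.027]
van 0.64 [333. 262.] [ 0.609 -0.228  0.021]
van 0.43 [346. 255.] [ 0.649 -0.209  0.024]
ramp 0.71 [243. 158.] [0.426 0.436 0.015]
ramp 0.71 [337. 259.] [ 0.62  -0.226  0.028]
dish 0.73 [290. 391.] [ 0.435 -0.574  0.006]
```

View pics/top0.png

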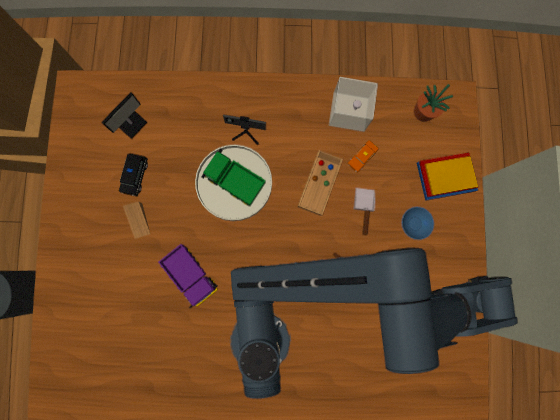

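View pics/side0.png

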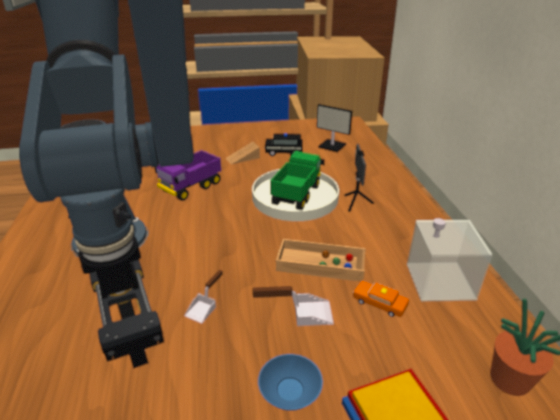

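Top view: the large scoop is at (365,200) and the smaller one at (335,256). The green truck is at (236,182) on the turntable, and the purple look-alike is at (190,274). The tray is at (321,182), the phone at (245,122), and a monitor that could pass for the phone at (122,110). Side view: the large scoop grip is at (274,292) and the small one at (212,279). I choose the large scoop, the green truck, and the phone on the tripod. Next I'll get the geometry from depth and check with a crop.

```bash
cat > m.py <<'E'
from h import *
from scipy.optimize import least_squares
def near(P,c,r,z0,z1):
    Q=P.reshape(-1,3); return Q[(np.hypot(Q[:,0]-c[0],Q[:,1]-c[1])<r)&(Q[:,2]>z0)&(Q[:,2]<z1)]
C=cal("top");P=cloud(C,np.load("top0.npy"))
CS=cal("side");PS=cloud(CS,np.load("side0.npy"))
for nm,PP in(("top",P),("side",PS)):
    print(nm,"table z",np.round(np.median(near(PP,(.45,-.2),.05,-.05,.05)[:,2]),4))
    Q=near(PP,(.57,.1),.17,.045,.062)
    f=lambda p:np.clip(np.abs(np.hypot(Q[:,0]-p[0],Q[:,1]-p[1])-.1375),0,.02)
    s=least_squares(f,[.57,.1],loss="soft_l1",f_scale=.003);print("table axis",s.x,len(Q))
    ax=s.x
    T=near(PP,ax,.125,.065,.20)
    r=cv2.minAreaRect(T[:,:2].astype(np.float32)*1000);print("truck rect",r)
    T=near(PP,ax,.125,.128,.20); print("cab",T.mean(0) if len(T) else 0,len(T))
    T=near(PP,ax,.125,.085,.20); print("truck>85",T.mean(0),len(T))
    Q=near(PP,(.60,-.21),.15,.028,.045); Q=Q[Q[:,1]>-.3]
    r=cv2.minAreaRect(Q[:,:2].astype(np.float32)*1000);print("tray",r)
    H=near(PP,(.44,-.365),.1,.06,.10); print("handle",len(H),H.mean(0),cv2.minAreaRect(H[:,:2].astype(np.float32)*1000))
    Q=near(PP,(.53,-.37),.07,.008,.035);print("scooppan",len(Q),cv2.minAreaRect(Q[:,:2].astype(np.float32)*1000))
    Q=near(PP,(.77,.08),.12,.10,.2);print("phone",len(Q),Q.mean(0),cv2.minAreaRect(Q[:,:2].astype(np.float32)*1000))
im=cv2.imread("pics/top0.png")
a=cv2.resize(im[110:260,180:420],None,fx=3.3,fy=3.3,interpolation=cv2.INTER_CUBIC);cv2.imwrite("pics/crop1.png",a)
E
python3 m.py
```

```text
top table z 0.0011
table axis [0.56612804 0.11025001] 406
truck rect ((569.4456176757812, 105.32449340820312), (200.08116149902344, 118.32328796386719), 58.775856018066406)
cab [0.60157351 0.16004634 0.13867151] 479
truck>85 [0.58308261 0.12864977 0.12630622] 909
tray ((578.3390502929688, -209.5595703125), (96.58999633789062, 227.46759033203125), 70.29983520507812)
handle 139 [ 0.42781268 -0.36479398  0.0803734 ] ((429.8290100097656, -366.4210205078125), (17.36284637451172, 93.73658752441406), 84.13834381103516)
scooppan 91 ((515.3383178710938, -371.80767822265625), (112.71883392333984, 110.42539978027344), 63.30789566040039)
phone 393 [0.75875202 0.07160858 0.15660829] ((760.6287231445312, 72.55872344970703), (148.27976989746094, 17.83453369140625), 83.7060317993164)
side table z 0.0014
table axis [0.56922071 0.10934308] 763
truck rect ((572.8115844726562, 101.79042053222656), (201.10984802246094, 118.5675277709961), 59.19442367553711)
cab [0.60479318 0.1494624  0.13830514] 352
truck>85 [0.57121829 0.09473561 0.11567287] 1472
tray ((580.5028686523438, -208.98309326171875), (101.741943359375, 227.40093994140625), 70.4979476928711)
handle 443 [ 0.43073844 -0.37178393  0.07769505] ((433.88507080078125, -367.6650695800781), (21.417673110961914, 97.86465454101562), 83.11744689941406)
scooppan 340 ((517.5125122070312, -376.39373779296875), (77.98384857177734, 78.1942367553711), 85.93213653564453)
phone 330 [0.75896375 0.05555866 0.15441486] ((762.4745483398438, 68.63790130615234), (150.96726989746094, 16.07651138305664), 81.25016021728516)
```

```bash
python3 - <<'E'
from h import *
C=cal("top")
im=cv2.imread("pics/top0.png")
for q in ["turntable","tray"]:
  pass
# marbles by colour in top crop
hsv=cv2.cvtColor(im,cv2.COLOR_BGR2HSV)
s=bot.read_state();print(s["time_s"],s["tcp_rot"],s["position"],cams.calibration("wrist")["tool_from_camera"],cams.calibration("wrist")["mtx"])
E
```

```text
1.3 [[ 9.54517951e-01  2.98153453e-01  4.20789695e-06]
 [ 2.98153452e-01 -9.54517950e-01  3.42752986e-05]
 [ 1.42358118e-05 -3.14617888e-05 -9.99999999e-01]] [ 0.18638992 -0.59652977  0.24754099] [[-7.14166115e-04 -9.64207673e-01 -2.65147231e-01  7.11628132e-02]
 [ 9.99999735e-01 -7.25575961e-04 -5.49129534e-05  8.54375084e-04]
 [-1.39436966e-04 -2.65147200e-01  9.64207936e-01 -1.36914388e-01]
 [ 0.00000000e+00  0.00000000e+00  0.00000000e+00  1.00000000e+00]] [[302.45906963   0.         273.87127944]
 [  0.         302.45906963 207.7165081 ]
 [  0.           0.           1.        ]]
```

View pics/crop1.png

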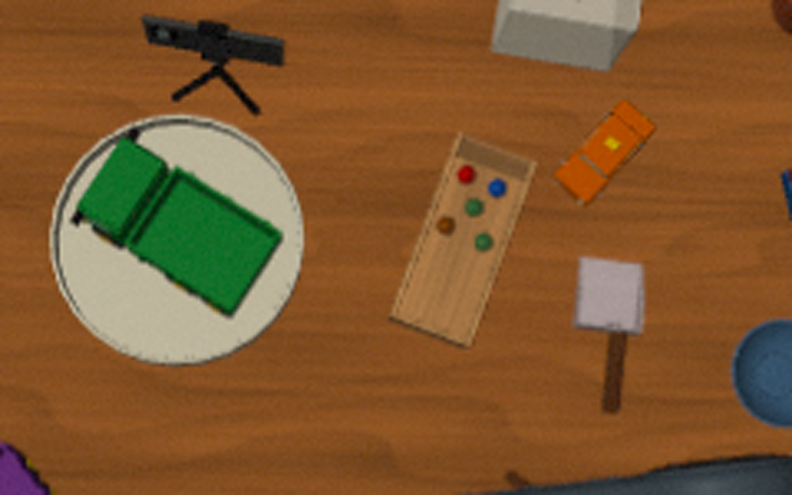

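The crop confirms the choice: the large scoop lies free at crop (610,330). The marbles are at red (466,175), blue (497,188), green (473,207), amber (445,225) and green (483,242), and the tray's leaning wall is at the far end. The truck's cab points up-left, heading about 59°. Now to hover above the scoop grip.

```bash
python3 -m handwheel '[[0.254,0.229,-0.03,0,0,-0.203],[0.254,0.229,-0.03,0,0,-0.203],[0.254,0.229,-0.03,0,0,-0.203],[0.254,0.229,-0.03,0,0,-0.203],[0.254,0.229,-0.03,0,0,-0.203],[0.254,0.229,-0.03,0,0,-0.203],[0.254,0.229,-0.03,0,0,-0.203],[0.254,0.229,-0.03,0,0,-0.203]]' 1
python3 -m handwheel '[[0,0,0,0,0,0],[0,0,0,0,0,0],[0,0,0,0,0,0],[0,0,0,0,0,0],[0,0,0,0,0,0],[0,0,0,0,0,0],[0,0,0,0,0,0],[0,0,0,0,0,0]]'
python3 - <<'E'
from h import *
C=cal("wrist");im,dep=cams.capture("wrist");cv2.imwrite("pics/w1.png",im);np.save("w1.npy",dep)
P=cloud(C,dep);Q=P[dep>0]
s=bot.read_state();print(s["position"],np.array(s["tcp_rot"])[:,0],dep.min(),dep.max())
H=Q[(Q[:,2]>.066)&(Q[:,2]<.10)&(abs(Q[:,0]-.44)<.1)&(abs(Q[:,1]+.367)<.06)]
print("handle",len(H),H.mean(0),np.percentile(H[:,2],[5,50,95]),cv2.minAreaRect(H[:,:2].astype(np.float32)*1000))
for q in("scoop_grip","scoop_lip"):
    for r in models.tip_of(q,"wrist")[:3]:
        print(q,r["conf"],r["position"],at_z(C,r["position"],.075 if "grip" in q else 0.0))
E
```

```text
time_s: 1.97
position: [0.4329, -0.374, 0.2186]
tcp_rot: [[0.995, -0.103, 0.0], [-0.103, -0.995, -0.0], [0.0, 0.0, -1.0]]
force: [0.6, -0.6, -0.5]
opening: 1.0
grasp_force: 0.0
time_s: 2.63
position: [0.431, -0.3761, 0.2186]
tcp_rot: [[0.995, -0.105, 0.0], [-0.105, -0.995, -0.0], [0.0, 0.0, -1.0]]
force: [-0.1, -0.0, 0.4]
opening: 0.998
grasp_force: 0.0
[ 0.43114388 -0.37596823  0.21860935] [ 9.94552678e-01 -1.04235169e-01 -1.63686818e-05] 0.0 0.45815805
handle 1610 [ 0.43404112 -0.36853842  0.08171277] [0.07170769 0.08256313 0.08388769] ((433.20550537109375, -368.0868835449219), (15.569494247436523, 96.21163940429688), 83.88788604736328)
scoop_grip 0.58 [207.8, 317.6] [ 0.31173693 -0.29380037  0.075     ]
scoop_lip 0.84 [264.1, 66.3] [ 0.56359882 -0.38086553  0.        ]
scoop_lip 0.69 [273.4, 320.3] [ 0.24727917 -0.35736336  0.        ]
```

View pics/w1.png

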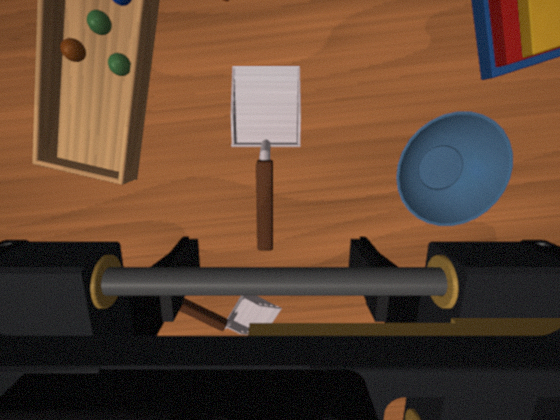

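The wrist view shows the large scoop straight ahead: handle (265,160)–(265,250), pan (232–300, 67–147). The smaller scoop sits under the jaws at (250,315). The measurements agree, so I'll descend and grip.

```bash
python3 -m handwheel '[[0.009,0.0075,-0.03,0,0,0],[0.009,0.0075,-0.06,0,0,0],[0.009,0.0075,-0.09,0,0,0],[0.009,0.0075,-0.115,0,0,0],[0.009,0.0075,-0.13,0,0,0],[0.009,0.0075,-0.1375,0,0,0],[0.009,0.0075,-0.1375,0,0,0],[0.009,0.0075,-0.1375,0,0,0]]' 1
python3 -m handwheel '[[0,0,0,0,0,0],[0,0,0,0,0,0],[0,0,0,0,0,0],[0,0,0,0,0,0],[0,0,0,0,0,0],[0,0,0,0,0,0],[0,0,0,0,0,0],[0,0,0,0,0,0]]' -1
python3 -m handwheel '[[0,0,0.02,0,0,0],[0,0,0.05,0,0,0],[0,0,0.08,0,0,0],[0,0,0.10,0,0,0],[0,0,0.10,0,0,0],[0,0,0.10,0,0,0],[0,0,0.10,0,0,0],[0,0,0.10,0,0,0]]'
python3 - <<'E'
from h import *
C=cal("wrist");im,dep=cams.capture("wrist");cv2.imwrite("pics/w2.png",im);np.save("w2.npy",dep)
s=bot.read_state();R=np.array(s["tcp_rot"]);p=np.array(s["position"])
P=cloud(C,dep);L=(P-p)@R  # tool frame
Q=L[(dep>0)&(L[...,2]>0.05)&(L[...,2]<.10)&(L[...,0]>.03)&(L[...,0]<.17)&(abs(L[...,1])<.06)]
print(len(Q),Q.min(0),Q.max(0));
F=Q[(Q[:,0]>.06)&(abs(Q[:,1])<.025)]; print("floor plane z=a x+b",np.polyfit(F[:,0],F[:,2],1),np.polyfit(F[:,1],F[:,2],1)); print(np.percentile(F[:,2],[5,50,95]))
for r in models.tip_of("scoop_lip","wrist")[:2]:
    c=r["position"];X=P[int(c[1])+2,int(c[0])];print(r["conf"],c,X,(X-p)@R)
E
```

```text
time_s: 3.45
position: [0.4409, -0.3682, 0.0813]
tcp_rot: [[0.995, -0.103, 0.0], [-0.103, -0.995, -0.0], [0.0, 0.0, -1.0]]
force: [-0.1, -0.1, 0.8]
opening: 1.001
grasp_force: 0.0
time_s: 4.12
position: [0.4406, -0.3679, 0.0811]
tcp_rot: [[0.995, -0.103, 0.0], [-0.103, -0.995, 0.0], [0.0, -0.0, -1.0]]
force: [0.0, 0.2, 1.0]
opening: 0.477
grasp_force: 0.0
time_s: 4.78
position: [0.4399, -0.3671, 0.1797]
tcp_rot: [[0.995, -0.103, -0.002], [-0.103, -0.995, 0.002], [-0.002, -0.002, -1.0]]
force: [0.2, -0.8, 0.2]
opening: 0.014
grasp_force: 0.0
73 [ 0.03000538 -0.00498448  0.09508434] [0.03271001 0.01001647 0.09971572]Traceback (most recent call last):
  File "<stdin>", line 7, in <module>
    raise TypeError("expected non-empty vector for x")
TypeError: expected non-empty vector for x
```

View pics/w2.png

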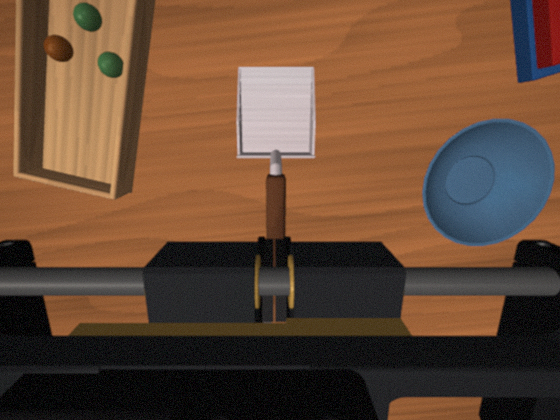

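The jaws needed longer to close (the opening was still 0.48 when I lifted), so the scoop stayed on the table undisturbed at (275,110). I'll reopen and repeat with time to close.

```bash
Z='x'
python3 -m handwheel '[[0,0,0,0,0,0],[0,0,0,0,0,0],[0,0,0,0,0,0],[0,0,0,0,0,0],[0,0,0,0,0,0],[0,0,0,0,0,0],[0,0,0,0,0,0],[0,0,0,0,0,0]]' 0.2
python3 -m handwheel '[[0,0,0,0,0,0],[0,0,-0.02,0,0,0],[0,0,-0.04,0,0,0],[0,0,-0.06,0,0,0],[0,0,-0.08,0,0,0],[0,0,-0.095,0,0,0],[0,0,-0.0995,0,0,0],[0,0,-0.0995,0,0,0]]'
python3 -m handwheel '[[0,0,0,0,0,0],[0,0,0,0,0,0],[0,0,0,0,0,0],[0,0,0,0,0,0],[0,0,0,0,0,0],[0,0,0,0,0,0],[0,0,0,0,0,0],[0,0,0,0,0,0]]' -1
python3 -m handwheel '[[0,0,0,0,0,0],[0,0,0,0,0,0],[0,0,0,0,0,0],[0,0,0,0,0,0],[0,0,0,0,0,0],[0,0,0,0,0,0],[0,0,0,0,0,0],[0,0,0,0,0,0]]' -1
```

```text
time_s: 5.5
position: [0.4406, -0.3679, 0.1811]
tcp_rot: [[0.995, -0.103, 0.0], [-0.103, -0.995, -0.0], [0.0, 0.0, -1.0]]
force: [0.5, 0.6, 0.7]
opening: 0.527
grasp_force: 0.0
time_s: 6.17
position: [0.4401, -0.3673, 0.0804]
tcp_rot: [[0.995, -0.103, -0.002], [-0.103, -0.995, 0.002], [-0.002, -0.002, -1.0]]
force: [0.1, 0.8, -1.1]
opening: 0.6
grasp_force: 0.0
time_s: 6.83
position: [0.4407, -0.3682, 0.0819]
tcp_rot: [[0.995, -0.103, 0.0], [-0.103, -0.995, -0.001], [0.0, 0.001, -1.0]]
force: [-0.2, -0.7, 1.7]
opening: 0.179
grasp_force: 30.0
time_s: 7.5
position: [0.4406, -0.3682, 0.0818]
tcp_rot: [[0.995, -0.103, 0.0], [-0.103, -0.995, -0.0], [0.0, 0.0, -1.0]]
force: [-2.2, -1.3, 4.4]
opening: 0.179
grasp_force: 30.0
```

```bash

python3 -m handwheel '[[0,0,0.02,0,0,0],[0,0,0.05,0,0,0],[0,0,0.08,0,0,0],[0,0,0.10,0,0,0],[0,0.02,0.11,0,0,-0.02],[0,0.05,0.11,0,0,-0.04],[0.003,0.08,0.11,0,0,-0.06],[0.003,0.11,0.11,0,0,-0.08]]'
python3 -m handwheel '[[0,0.03,0,0,0,-0.02],[0.003,0.06,0,0,0,-0.039],[0.003,0.08,0,0,0,-0.039],[0.003,0.09,0,0,0,-0.039],[0.003,0.096,0,0,0,-0.039],[0.003,0.096,0,0,0,-0.039],[0.003,0.096,0,0,0,-0.039],[0.003,0.096,0,0,0,-0.039]]'
cat > look.py <<'E'
from h import *
import sys
n=sys.argv[1]
C=cal("wrist");im,dep=cams.capture("wrist");cv2.imwrite(f"pics/{n}.png",im);np.save(f"{n}.npy",dep)
s=bot.read_state();R=np.array(s["tcp_rot"]);p=np.array(s["position"])
P=cloud(C,dep);L=(P-p)@R;ok=dep>0
# scoop pan in tool frame
Q=L[ok&(L[...,2]>0.05)&(L[...,2]<.095)&(L[...,0]>.03)&(L[...,0]<.17)&(abs(L[...,1])<.06)]
F=Q[(Q[:,0]>.06)&(Q[:,0]<.115)&(abs(Q[:,1])<.025)]; print(len(F),"pan z=a x+b",np.polyfit(F[:,0],F[:,2],1),"y:",np.polyfit(F[:,1],F[:,2],1))
print("pan ext",cv2.minAreaRect(Q[:,:2].astype(np.float32)*1000))
for r in models.tip_of("scoop_lip","wrist")[:2]:
    c=r["position"];X=P[int(c[1])+2,int(c[0])];print("lip",r["conf"],c,(X-p)@R)
print("grip pos",p,"x axis heading",np.degrees(np.arctan2(R[1,0],R[0,0])))
# tray: wall tops
T=P[ok&(P[...,2]>.026)&(P[...,2]<.045)&(np.hypot(P[...,0]-.58,P[...,1]+.209)<.14)]
print("tray",len(T),cv2.minAreaRect(T[:,:2].astype(np.float32)*1000))
T=P[ok&(P[...,2]>-.002)&(P[...,2]<.014)&(np.hypot(P[...,0]-.58,P[...,1]+.209)<.14)]
# refined walls in tray frame
a=np.radians(-19.6);u=np.array([np.cos(a),np.sin(a)]);v=np.array([-u[1],u[0]]);o=np.array([.577,-.208])
W=P[ok&(P[...,2]>.028)&(P[...,2]<.042)][:,:2]-o;xx,yy=W@u,W@v
for sgn in(1,-1):
    m=(abs(yy*sgn-.045)<.012)&(abs(xx)<.09)
    if m.sum()>20: print("wall",sgn,m.sum(),np.polyfit(xx[m],yy[m],1),np.percentile(yy[m],[5,50,95]))
m=(abs(yy)<.035)&(abs(xx+.108)<.02); print("back wall x",m.sum(),np.percentile(xx[m],[5,50,95]) if m.sum() else "")
hsv=cv2.cvtColor(im,cv2.COLOR_BGR2HSV)
M=ok&(P[...,2]>.014)&(P[...,2]<.032); XY=P[...,:2]-o; M&=(abs(XY@v)<.036)&(XY@u>-.02)&(XY@u<.095)
nn,_,st,ce=cv2.connectedComponentsWithStats(M.astype(np.uint8))
for i in range(1,nn):
    if st[i,4]>15: X=at_z(C,ce[i],.019)[:2]-o;print("marble",ce[i],st[i,4],np.round([X@u,X@v],4),im[int(ce[i][1]),int(ce[i][0])])
E
python3 look.py w3
```

```text
time_s: 8.17
position: [0.4434, -0.2562, 0.191]
tcp_rot: [[0.965, -0.263, -0.0], [-0.263, -0.965, 0.002], [-0.001, -0.001, -1.0]]
force: [0.3, 0.4, -1.3]
opening: 0.182
grasp_force: 30.0
time_s: 8.83
position: [0.4471, -0.1632, 0.1915]
tcp_rot: [[0.942, -0.336, 0.001], [-0.336, -0.942, -0.001], [0.001, 0.0, -1.0]]
force: [0.1, -0.0, -0.5]
opening: 0.182
grasp_force: 30.0
6308 pan z=a x+b [-0.00086016  0.08015002] y: [-0.00119359  0.08007399]
pan ext ((83.79927062988281, 1.2605323791503906), (81.13523864746094, 72.23310089111328), 0.07996341586112976)
lip 0.77 [475.3, 292.9] [ 0.02578465  0.05821241 -0.06097053]
lip 0.62 [272.4, 43.2] [0.12209991 0.00022301 0.08149569]
grip pos [ 0.44705422 -0.16325184  0.19154932] x axis heading -19.62413596116613
tray 967 ((591.5350952148438, -213.2920684814453), (96.47196960449219, 48.261810302734375), 71.30892181396484)
wall 1 352 [-0.04138253  0.04521034] [0.04181538 0.04425219 0.04739889]
wall -1 327 [ 0.00809582 -0.04479391] [-0.04759248 -0.04453019 -0.04213732]
back wall x 0 
marble [269.74712644   5.40996169] 261 [0.0378 0.0006] [54 94 58]
marble [244.44380403  33.76945245] 347 [0.0151 0.0239] [ 29  72 127]
marble [295.62681159  35.25      ] 276 [ 0.0138 -0.023 ] [ 60 101  62]
```

View pics/w3.png

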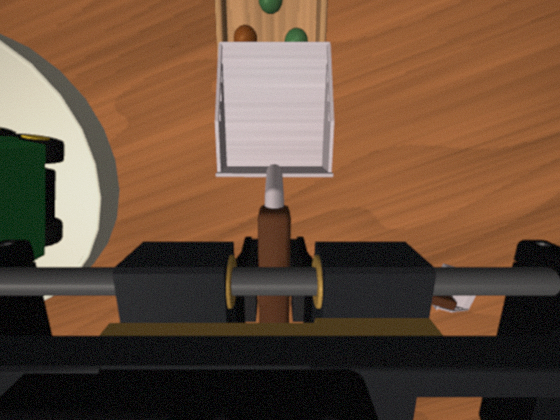

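The scoop is held straight and level: pan (218–332, 42–175), with the tray's near marbles just past the lip at (245,34) and (296,35). I'll shift by about 6 mm and lower it into the free end of the tray.

```bash

python3 -m handwheel '[[0.0065,0.0005,-0.01,0,0,0],[0.0065,0.0005,-0.03,0,0,0],[0.0065,0.0005,-0.05,0,0,0],[0.0065,0.0005,-0.065,0,0,0],[0.0065,0.0005,-0.08,0,0,0],[0.0065,0.0005,-0.09,0,0,0],[0.0065,0.0005,-0.095,0,0,0],[0.0065,0.0005,-0.098,0,0,0]]'
python3 -m handwheel '[[0,0,-0.002,0,0,0],[0,0,-0.004,0,0,0],[0,0,-0.005,0,0,0],[0,0,-0.006,0,0,0],[0,0,-0.006,0,0,0],[0,0,-0.006,0,0,0],[0,0,-0.006,0,0,0],[0,0,-0.006,0,0,0]]'
python3 look.py w4
```

```text
time_s: 9.6
position: [0.4531, -0.1616, 0.0923]
tcp_rot: [[0.942, -0.335, -0.001], [-0.335, -0.942, 0.001], [-0.001, -0.0, -1.0]]
force: [0.4, -0.2, -0.3]
opening: 0.177
grasp_force: 30.0
time_s: 10.27
position: [0.4534, -0.1616, 0.0879]
tcp_rot: [[0.942, -0.335, 0.001], [-0.335, -0.942, -0.001], [0.001, 0.0, -1.0]]
force: [-0.2, -1.3, -0.0]
opening: 0.179
grasp_force: 30.0
6340 pan z=a x+b [-0.00332357  0.08008854] y: [0.00016916 0.07979495]
pan ext ((90.3487548828125, -0.002246856689453125), (120.61709594726562, 119.99300384521484), 0.002503063064068556)
lip 0.61 [272.8, 41.5] [0.12303627 0.00026665 0.08073674]
grip pos [ 0.45336661 -0.1616179   0.08786308] x axis heading -19.550959117702675
tray 8246 ((529.1986694335938, -191.07705688476562), (96.50919342041016, 119.13098907470703), 70.40591430664062)
wall 1 2486 [0.04184431 0.04459235] [0.03504602 0.04329875 0.04708583]
wall -1 2450 [-0.04539704 -0.04482139] [-0.04735589 -0.04353815 -0.03350946]
back wall x 1624 [-0.10963331 -0.10435232 -0.0883636 ]
marble [235.72577997   8.6091954 ] 609 [0.0069 0.0237] [ 32  61 110]
marble [313.34149485  10.72551546] 776 [ 0.0058 -0.0228] [60 99 63]
```

View pics/w4.png

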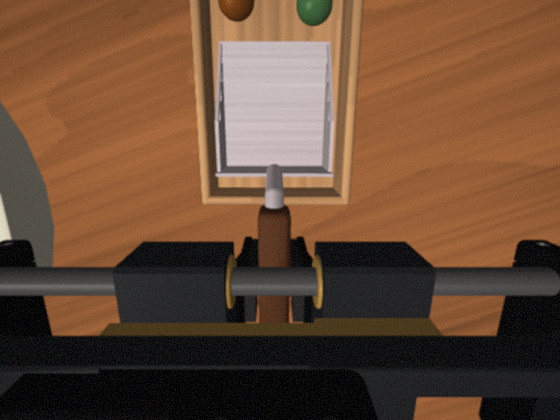

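The scoop is centred between the tray walls and flat on the floor, with marbles just ahead at (237,5) and (315,8). Now push along the tray's +x.

```bash

python3 -m handwheel '[[0.005,-0.0018,-0.001,0,0,0],[0.0105,-0.0037,-0.001,0,0,0],[0.016,-0.0057,-0.001,0,0,0],[0.0215,-0.0076,-0.001,0,0,0],[0.027,-0.0096,-0.001,0,0,0],[0.0325,-0.0115,-0.001,0,0,0],[0.038,-0.0135,-0.001,0,0,0],[0.0435,-0.0154,-0.001,0,0,0]]'
python3 -m handwheel '[[0.0055,-0.002,0,0,0,0],[0.011,-0.0039,0,0,0,0],[0.0165,-0.0059,0,0,0,0],[0.022,-0.0078,0,0,0,0],[0.0275,-0.0098,0,0,0,0],[0.033,-0.0117,0,0,0,0],[0.0385,-0.0137,0,0,0,0],[0.043,-0.0153,0,0,0,0]]'
python3 look.py w5
```

```text
time_s: 11.03
position: [0.4859, -0.1707, 0.0874]
tcp_rot: [[0.943, -0.333, -0.024], [-0.333, -0.943, 0.013], [-0.026, -0.004, -1.0]]
force: [-18.3, 6.3, 26.5]
opening: 0.183
grasp_force: 30.0
time_s: 11.7
position: [0.5319, -0.1878, 0.0874]
tcp_rot: [[0.943, -0.333, -0.018], [-0.333, -0.943, 0.009], [-0.02, -0.003, -1.0]]
force: [-15.5, 6.6, 20.9]
opening: 0.183
grasp_force: 30.0
6905 pan z=a x+b [-0.15506985  0.09017002] y: [0.03903525 0.07625203]
pan ext ((88.04122924804688, -3.9238929748535156), (116.59092712402344, 112.91297149658203), 0.49156972765922546)
lip 0.93 [272.6, 38.5] [0.11776021 0.0001508  0.06155957]
grip pos [ 0.53374183 -0.18868083  0.08744238] x axis heading -19.47242244506458
tray 10098 ((566.987548828125, -204.76092529296875), (96.86876678466797, 199.83628845214844), 70.34915161132812)
wall 1 3255 [0.00488203 0.04307418] [0.03687064 0.04335973 0.04709241]
wall -1 2964 [-0.00293442 -0.04410379] [-0.04744269 -0.04401474 -0.04200127]
back wall x 50 [-0.10921008 -0.10487673 -0.10381555]
marble [279.34430635  42.54568357] 5954 [ 0.0693 -0.0005] [46 66 43]
marble [245.08056872 167.99052133] 211 [-0.007   0.0222] [79 82 83]
```

View pics/w5.png

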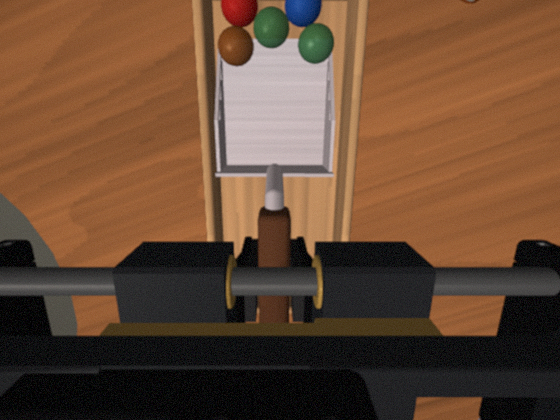

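All five marbles are gathered at the far end around the lip: amber (236,45), green (316,43), green (271,28), red (239,8), blue (303,8). The press on the floor is heavier than needed, so I'll ease it and finish the push to the leaning wall.

```bash

python3 -m handwheel '[[0.001,-0.0003,0.0008,0,0,0],[0.003,-0.001,0.0008,0,0,0],[0.005,-0.0017,0.0008,0,0,0],[0.007,-0.0024,0.0008,0,0,0],[0.009,-0.0031,0.0008,0,0,0],[0.011,-0.0038,0.0008,0,0,0],[0.011,-0.0038,0.0008,0,0,0],[0.011,-0.0038,0.0008,0,0,0]]'
python3 look.py w6
```

```text
time_s: 12.47
position: [0.5509, -0.196, 0.0871]
tcp_rot: [[0.942, -0.335, 0.0], [-0.335, -0.942, -0.0], [0.0, 0.0, -1.0]]
force: [0.0, -0.6, -1.8]
opening: 0.18
grasp_force: 30.0
7325 pan z=a x+b [-0.32085502  0.09965013] y: [0.03228587 0.07076716]
pan ext ((90.09201049804688, -0.001316070556640625), (120.18901062011719, 119.9975357055664), 0.009416940622031689)
lip 0.56 [271.6, 40.1] [ 0.11885123 -0.00018424  0.06027975]
grip pos [ 0.55077319 -0.19599415  0.08717139] x axis heading -19.55227784439962
tray 14177 ((604.6666259765625, -246.568115234375), (150.25062561035156, 145.88388061523438), 70.35568237304688)
wall 1 2766 [-0.00209696  0.04286342] [0.03519536 0.04324871 0.04705777]
wall -1 2643 [ 0.00019822 -0.04324541] [-0.04737844 -0.04369518 -0.03382481]
back wall x 0 
marble [243.3802139   79.53983957] 3740 [0.0707 0.0203] [191 189 204]
marble [301.88746298  47.85093781] 1013 [ 0.0888 -0.0161] [150  75  32]
marble [315.20729685 104.92482034] 1809 [ 0.0555 -0.0255] [56 87 53]
```

View pics/w6.png

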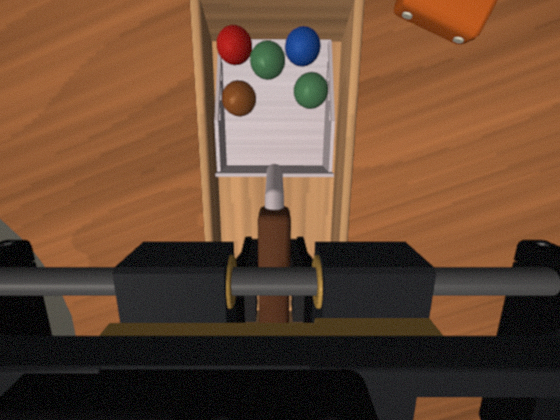

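All five marbles now sit on the pan: red (234,45), blue (302,46), green (268,60), amber (239,98), green (311,91). Next I tilt the nose up about the pan's rear edge and lift.

```bash

python3 -m handwheel '[[-0.0033,0.0012,-0.0012,-0.0073,-0.0206,0],[-0.0065,0.0023,-0.0026,-0.0146,-0.0411,0],[-0.0096,0.0034,-0.0039,-0.0219,-0.0617,0],[-0.0126,0.0045,-0.0049,-0.0292,-0.0822,0],[-0.0155,0.0055,-0.0054,-0.0365,-0.1028,0],[-0.0184,0.0065,-0.0052,-0.0438,-0.1234,0],[-0.0211,0.0075,-0.0055,-0.0511,-0.1439,0],[-0.0236,0.0084,-0.0059,-0.0584,-0.1645,0]]'
python3 -m handwheel '[[-0.0025,0.0009,0.003,-0.0073,-0.0206,0],[-0.005,0.0018,0.008,-0.0146,-0.0411,0],[-0.005,0.0018,0.014,-0.0146,-0.0411,0],[-0.005,0.0018,0.022,-0.0146,-0.0411,0],[-0.005,0.0018,0.032,-0.0146,-0.0411,0],[-0.005,0.0018,0.040,-0.0146,-0.0411,0],[-0.005,0.0018,0.044,-0.0146,-0.0411,0],[-0.005,0.0018,0.044,-0.0146,-0.0411,0]]'
python3 look.py w7|tail -8
```

```text
time_s: 13.23
position: [0.5269, -0.1877, 0.0819]
tcp_rot: [[0.885, -0.334, 0.324], [-0.314, -0.942, -0.116], [0.344, 0.001, -0.939]]
force: [1.4, 1.4, -1.6]
opening: 0.181
grasp_force: 30.0
time_s: 13.9
position: [0.5226, -0.1861, 0.1267]
tcp_rot: [[0.853, -0.334, 0.4], [-0.302, -0.943, -0.143], [0.425, 0.001, -0.905]]
force: [-0.2, 0.6, -2.3]
opening: 0.185
grasp_force: 30.0
pan ext ((84.19202423095703, 1.5040245056152344), (81.50328063964844, 72.48223114013672), 0.14140205085277557)
lip 0.69 [271.8, 42.1] [ 0.12284056 -0.0001866   0.07967254]
lip 0.46 [308.0, 119.2] [0.07452905 0.02267881 0.05630917]
grip pos [ 0.52236713 -0.18592648  0.12616588] x axis heading -19.51757295846683
tray 1357 ((584.2195434570312, -249.170166015625), (100.56298065185547, 200.3709259033203), 20.25299072265625)
wall 1 530 [-0.00413726  0.04420372] [0.04185612 0.04408158 0.04733438]
wall -1 540 [-0.0029168  -0.04443293] [-0.0475378  -0.04419983 -0.0419908 ]
back wall x 0
```

View pics/w7.png

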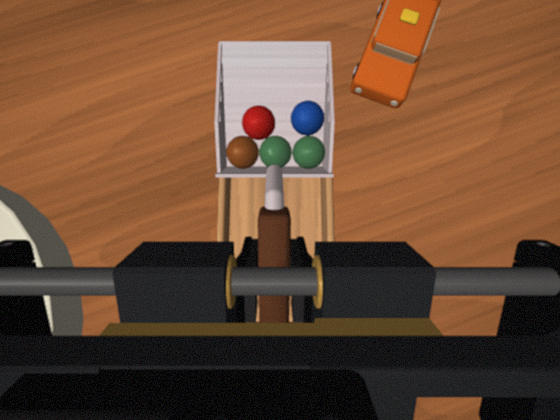

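All five marbles are in the nose-up pan: red (258,122), blue (307,118), amber (242,152) and the greens (275,152) and (308,152). That was the tenth and last picture, so from here I work from numbers only. First I measure the truck's bed, before the arm covers it, while lifting.

```bash

python3 -m handwheel '[[0,0,0.008,0,0,0],[0,0,0.02,0,0,0],[0,0,0.035,0,0,0],[0,0,0.05,0,0,0],[0,0,0.065,0,0,0],[0,0,0.08,0,0,0],[0,0,0.09,0,0,0],[0,0,0.095,0,0,0]]' | grep -E "pos|force"
cat > truck.py <<'E'
from h import *
import sys
from scipy.optimize import least_squares
def run(npy=None,ax=(.568,.110),guess=None):
    C=cal("top")
    if npy is None:
        im,dep=cams.capture("top"); np.save("tt.npy",dep)
    else: dep=np.load(npy)
    P=cloud(C,dep).reshape(-1,3); P=P[dep.ravel()>0]
    P=P[np.hypot(P[:,0]-ax[0],P[:,1]-ax[1])<.125]
    A=P[(P[:,2]>.115)&(P[:,2]<.165)]          # rim+cab tops
    B=P[(P[:,2]>.07)&(P[:,2]<.095)]           # bed floor
    Cb=P[(P[:,2]>.133)&(P[:,2]<.165)]
    r=cv2.minAreaRect(A[:,:2].astype(np.float32)*1000); print("tops",r)
    h=np.arctan2(*(Cb.mean(0)-B.mean(0))[[1,0]]);print("cab",Cb.mean(0),len(Cb),"bed",B.mean(0),len(B),"heading",np.degrees(h))
    r=cv2.minAreaRect(Cb[:,:2].astype(np.float32)*1000); print("cabrect",r)
    m=np.hypot(*(B[:,:2]-np.median(B[:,:2],0)).T)<.08
    print("bedrect",cv2.minAreaRect(B[m][:,:2].astype(np.float32)*1000))
if __name__=="__main__": run(sys.argv[1] if len(sys.argv)>1 else None)
E
python3 truck.py top0.npy
```

```text
position: [0.5223, -0.1858, 0.2214]
force: [0.8, -0.1, -2.5]
grasp_force: 30.0
tops ((569.7999877929688, 105.22026062011719), (199.9837188720703, 118.32911682128906), 59.006500244140625)
cab [0.6043993  0.16317079 0.14022874] 403 bed [0.55677007 0.0797054  0.0796405 ] 900 heading 60.28891616285811
cabrect ((606.9677124023438, 162.69869995117188), (58.37555694580078, 97.75257873535156), 57.252567291259766)
bedrect ((550.9930419921875, 77.14103698730469), (132.8848876953125, 99.04574584960938), 59.813392639160156)
```

```bash

python3 -m handwheel '[[-0.001,0.002,0,0,0,0.015],[-0.003,0.006,0,0,0,0.045],[-0.006,0.011,0,0,0,0.08],[-0.009,0.017,0,0,0,0.115],[-0.013,0.023,0,0,0,0.15],[-0.017,0.03,0,0,0,0.185],[-0.021,0.037,0,0,0,0.22],[-0.025,0.044,0,0,0,0.255]]'| grep -E "pos|force"
python3 -m handwheel '[[-0.004,0.008,0,0,0,0.035],[-0.008,0.016,0,0,0,0.07],[-0.012,0.024,0,0,0,0.105],[-0.016,0.03,0,0,0,0.14],[-0.02,0.038,0,0,0,0.175],[-0.024,0.045,0,0,0,0.21],[-0.027,0.05,0,0,0,0.245],[-0.03,0.054,0,0,0,0.28]]'| grep -E "pos|force"
python3 -m handwheel '[[-0.002,0.004,0,0,0,0.035],[-0.003,0.007,0,0,0,0.07],[-0.004,0.009,0,0,0,0.1],[-0.005,0.011,0,0,0,0.125],[-0.005,0.011,0,0,0,0.14],[-0.005,0.011,0,0,0,0.148],[-0.005,0.011,0,0,0,0.148],[-0.005,0.011,0,0,0,0.148]]'
cat > pan.py <<'E'
from h import *
im,dep=cams.capture("wrist");C=cal("wrist");s=bot.read_state();R=np.array(s["tcp_rot"]);p=np.array(s["position"])
P=cloud(C,dep);L=(P-p)@R
print("t",s["time_s"],"pos",p.round(4),"x",R[:,0].round(3),"heading",np.degrees(np.arctan2(R[1,0],R[0,0])).round(2),"F",np.round(s["force"],1))
M=(dep>0)&(L[...,2]>.03)&(L[...,2]<.072)&(L[...,0]>.05)&(L[...,0]<.125)&(abs(L[...,1])<.031)
sat=cv2.cvtColor(im,cv2.COLOR_BGR2HSV)[...,1]
M&=sat>90
n,_,st,ce=cv2.connectedComponentsWithStats(M.astype(np.uint8))
print("in pan:",[(ce[i].round().tolist(),int(st[i,4])) for i in range(1,n) if st[i,4]>40])
lip=p+R@np.array([.126,0,.081]);print("lip",lip.round(4))
E
python3 pan.py
```

```text
position: [0.4964, -0.1412, 0.2196]
force: [-0.1, 0.1, -1.7]
grasp_force: 30.0
position: [0.4665, -0.0873, 0.2198]
force: [0.1, -0.1, -0.5]
grasp_force: 30.0
time_s: 16.67
position: [0.4621, -0.0768, 0.2203]
tcp_rot: [[0.471, 0.854, 0.22], [0.774, -0.52, 0.361], [0.423, -0.0, -0.906]]
force: [0.1, 0.3, -1.2]
opening: 0.182
grasp_force: 30.0
t 16.7167 pos [ 0.462  -0.0768  0.2204] x [0.471 0.774 0.423] heading 58.68 F [ 0.8 -0.2 -1.8]
in pan: [([306.0, 129.0], 1336), ([251.0, 133.0], 1474), ([275.0, 148.0], 483)]
lip [0.5391 0.05   0.2002]
```

All the marbles are still aboard, and the lip is over the rear half of the bed. Now I tip nose-down, pivoting at the lip and lowering it to about 15 mm above the bed rim.

```bash

python3 -m handwheel '[[0.001,0.0017,0.005,-0.0224,0.0136,0],[0.002,0.0034,0.01,-0.0447,0.0272,0],[0.003,0.005,0.015,-0.0671,0.0408,0],[0.004,0.007,0.019,-0.0895,0.0544,0],[0.0053,0.0087,0.0225,-0.1119,0.068,0],[0.007,0.0115,0.0235,-0.1342,0.0816,0],[0.0094,0.0154,0.0247,-0.1603,0.0975,0],[0.0116,0.0191,0.0256,-0.1864,0.1133,0]]'
python3 -m handwheel '[[0.003,0.005,0.0015,-0.0298,0.0181,0],[0.007,0.011,0.003,-0.0597,0.0363,0],[0.0104,0.0171,0.0055,-0.0895,0.0544,0],[0.0143,0.0235,0.009,-0.1193,0.0725,0],[0.0183,0.0302,0.013,-0.1491,0.0907,0],[0.0229,0.0376,0.0185,-0.179,0.1088,0],[0.0263,0.0433,0.0225,-0.2013,0.1224,0],[0.0298,0.049,0.027,-0.2237,0.136,0]]'
python3 -m handwheel '[[0,0,0,0,0,0],[0,0,0,0,0,0],[0,0,0,0,0,0],[0,0,0,0,0,0],[0,0,0,0,0,0],[0,0,0,0,0,0],[0,0,0,0,0,0],[0,0,0,0,0,0]]'
python3 pan.py
```

```text
time_s: 17.38
position: [0.4734, -0.0573, 0.2464]
tcp_rot: [[0.52, 0.854, -0.001], [0.854, -0.52, -0.002], [-0.002, 0.0, -1.0]]
force: [-0.6, 0.4, -1.7]
opening: 0.181
grasp_force: 30.0
time_s: 18.05
position: [0.5034, -0.0075, 0.273]
tcp_rot: [[0.449, 0.854, -0.261], [0.74, -0.52, -0.428], [-0.501, -0.001, -0.865]]
force: [-0.4, 0.1, -1.6]
opening: 0.178
grasp_force: 30.0
time_s: 18.72
position: [0.5033, -0.009, 0.2732]
tcp_rot: [[0.45, 0.854, -0.26], [0.74, -0.52, -0.427], [-0.5, -0.0, -0.866]]
force: [0.0, 0.1, -1.2]
opening: 0.178
grasp_force: 30.0
t 18.7667 pos [ 0.5034 -0.0089  0.2732] x [ 0.45  0.74 -0.5 ] heading 58.68 F [-0.3  0.1 -1.9]
in pan: []
lip [0.539  0.0498 0.1401]
```

Pan is empty. I back off upward, level the scoop, and look at the bed.

```bash

python3 -m handwheel '[[0,0,0.02,0,0,0],[-0.005,-0.009,0.04,0.03,-0.018,0],[-0.012,-0.02,0.05,0.07,-0.042,0],[-0.02,-0.033,0.05,0.11,-0.067,0],[-0.03,-0.05,0.05,0.15,-0.091,0],[-0.04,-0.066,0.05,0.19,-0.116,0],[-0.05,-0.082,0.05,0.2237,-0.136,0],[-0.05,-0.082,0.05,0.2237,-0.136,0]]'
cat > bed.py <<'E'
from h import *
import sys
cam=sys.argv[1]
C=cal(cam);im,dep=cams.capture(cam);P=cloud(C,dep)
bed=np.array(eval(sys.argv[2])) if len(sys.argv)>2 else np.array([.5535,.0765,.099])
h=cv2.cvtColor(im,cv2.COLOR_BGR2HSV)
d=np.linalg.norm(P-bed,axis=2)
M=(dep>0)&(d<.09)&(P[...,2]>.083)&(P[...,2]<.115)
cols={"red":((0,10),(170,180)),"amber":((8,22),),"blue":((100,130),)}
for k,v in cols.items():
    m=M&(h[...,1]>90)&(h[...,2]>25)&np.any([(h[...,0]>=a)&(h[...,0]<=b) for a,b in v],axis=0)
    if m.sum()>4: print(k,m.sum(),np.median(P[m],0).round(3),"dist",np.linalg.norm(np.median(P[m],0)-bed).round(3))
a=np.radians(59);u=np.array([np.cos(a),np.sin(a)]);v=np.array([-u[1],u[0]])
m=M&(P[...,2]>.088)&(abs((P[...,:2]-bed[:2])@u)<.055)&(abs((P[...,:2]-bed[:2])@v)<.04)
n,_,st,ce=cv2.connectedComponentsWithStats(m.astype(np.uint8),connectivity=4)
for i in range(1,n):
    if st[i,4]>=6: c=ce[i].round().astype(int);print("blob",c,st[i,4],P[c[1],c[0]].round(3),im[c[1],c[0]])
E
echo wrist;python3 bed.py wrist;echo top; python3 bed.py top; echo side;python3 bed.py side
```

```text
time_s: 19.43
position: [0.4508, -0.095, 0.3236]
tcp_rot: [[0.525, 0.851, -0.0], [0.851, -0.525, -0.001], [-0.001, 0.0, -1.0]]
force: [0.0, -1.6, -2.0]
opening: 0.182
grasp_force: 30.0
wrist
top
red 22 [0.561 0.133 0.099] dist 0.057
amber 26 [0.54  0.121 0.098] dist 0.046
blue 25 [0.6   0.109 0.099] dist 0.057
blob [234 170] 19 [0.599 0.106 0.101] [105  49   2]
blob [243 173] 22 [0.589 0.073 0.103] [48 92 38]
blob [240 178] 28 [0.571 0.083 0.101] [45 88 34]
blob [227 181] 24 [0.56  0.129 0.098] [  5   8 119]
blob [231 188] 21 [0.534 0.114 0.102] [ 2 54 92]
side
red 23 [0.564 0.128 0.097] dist 0.052
amber 42 [0.556 0.121 0.096] dist 0.045
blue 7 [0.599 0.105 0.099] dist 0.054
blob [292 174] 28 [0.562 0.129 0.096] [  5  16 138]
blob [285 177] 28 [0.536 0.11  0.098] [ 7 57 95]
blob [305 177] 14 [0.598 0.099 0.099] [105  66  14]
blob [299 181] 36 [0.575 0.076 0.099] [47 91 37]
```

All five marbles are in the bed, about 45–57 mm from the bed point. Now I return the scoop to where it lay.

```bash

python3 -m handwheel '[[0,-0.03,0,0,0,-0.05],[-0.002,-0.06,-0.01,0,0,-0.1],[-0.004,-0.09,-0.03,0,0,-0.155],[-0.006,-0.12,-0.05,0,0,-0.21],[-0.007,-0.155,-0.07,0,0,-0.265],[-0.008,-0.19,-0.09,0,0,-0.32],[-0.009,-0.22,-0.11,0,0,-0.375],[-0.01,-0.25,-0.13,0,0,-0.43]]' | grep -E "pos|rot"
python3 -m handwheel '[[0,-0.015,-0.01,0,0,-0.05],[0,-0.023,-0.02,0,0,-0.1],[0,-0.023,-0.03,0,0,-0.13],[0,-0.023,-0.04,0,0,-0.13],[0,-0.023,-0.04,0,0,-0.13],[0,-0.023,-0.04,0,0,-0.13],[0,-0.023,-0.04,0,0,-0.13],[0,-0.023,-0.04,0,0,-0.13]]'
python3 pan.py
```

```text
position: [0.4448, -0.3409, 0.1916]
tcp_rot: [[0.987, 0.162, -0.001], [0.162, -0.987, 0.0], [-0.001, -0.0, -1.0]]
time_s: 20.92
position: [0.4441, -0.3633, 0.1538]
tcp_rot: [[0.996, -0.093, 0.001], [-0.093, -0.996, -0.001], [0.001, 0.001, -1.0]]
force: [-0.3, 0.9, -1.5]
opening: 0.182
grasp_force: 30.0
t 20.9667 pos [ 0.4441 -0.3635  0.1539] x [ 0.996 -0.094  0.001] heading -5.37 F [ 0.1 -0.4 -1.4]
in pan: []
lip [ 0.5696 -0.3754  0.073 ]
```

```bash

python3 -m handwheel '[[0,-0.003,-0.015,0,0,0],[0,-0.003,-0.03,0,0,0],[0,-0.003,-0.045,0,0,0],[0,-0.003,-0.056,0,0,0],[0,-0.003,-0.065,0,0,0],[0,-0.003,-0.069,0,0,0],[0,-0.003,-0.071,0,0,0],[0,-0.003,-0.0715,0,0,0]]' | grep -E "pos|force"
python3 -m handwheel '[[0,0,0,0,0,0],[0,0,0,0,0,0],[0,0,0,0,0,0],[0,0,0,0,0,0],[0,0,0,0,0,0],[0,0,0,0,0,0],[0,0,0,0,0,0],[0,0,0,0,0,0]]' 0.3| grep -E "pos|force|open"
python3 -m handwheel '[[0,0,0.005,0,0,0],[0,0,0.02,0,0,0],[0,0,0.04,0,0,0],[0,0,0.07,0,0,0],[0,0,0.10,0,0,0],[0,0,0.13,0,0,0],[0,0,0.14,0,0,0],[0,0,0.14,0,0,0]]'
python3 - <<'E'
from h import *
C=cal("wrist");im,dep=cams.capture("wrist");P=cloud(C,dep);Q=P[dep>0]
H=Q[(Q[:,2]>.06)&(Q[:,2]<.12)&(abs(Q[:,0]-.44)<.1)&(abs(Q[:,1]+.367)<.05)]
print("handle",len(H),np.percentile(H[:,2],[5,50,95]).round(4),cv2.minAreaRect(H[:,:2].astype(np.float32)*1000))
L=Q[(Q[:,0]>.5)&(Q[:,0]<.56)&(abs(Q[:,1]+.374)<.025)];print("pan floor",np.polyfit(L[:,0],L[:,2],1),np.median(L[:,2]))
E
```

```text
position: [0.4436, -0.3668, 0.0816]
force: [-0.5, 1.6, -1.0]
grasp_force: 30.0
position: [0.4434, -0.3667, 0.0816]
force: [0.0, 0.1, -0.1]
opening: 0.631
grasp_force: 0.0
time_s: 22.97
position: [0.4447, -0.3681, 0.225]
tcp_rot: [[0.995, -0.095, 0.005], [-0.095, -0.995, -0.006], [0.005, 0.005, -1.0]]
force: [0.3, 0.3, -0.8]
opening: 0.65
grasp_force: 0.0
handle 1525 [0.0703 0.0826 0.0839] ((436.86956787109375, -367.3818054199219), (15.487303733825684, 97.07925415039062), 84.1874008178711)
pan floor [0.00301019 0.00046077] 0.002061243721500438
```

The scoop lies flat and released. Next is the rim. I'll grip it on the truck's left, at 150° around the axis, with the hand leaned 18° outward for clearance. First a high hover.

```bash

python3 -m handwheel '[[0,0.02,0.01,0,0,0.03],[0,0.055,0.025,0,0,0.07],[0,0.095,0.035,0,0,0.11],[0,0.135,0.035,0,0,0.15],[0,0.175,0.035,0,0,0.19],[0,0.215,0.035,0,0,0.23],[0,0.255,0.035,0,0,0.27],[0,0.29,0.035,0,0,0.31]]' | grep -E "pos|rot"
python3 -m handwheel '[[0,0.04,0,0,0,0.04],[0,0.08,0,0,0,0.08],[0,0.12,0,0,0,0.12],[0,0.16,0,0,0,0.16],[0,0.2,0,0,0,0.2],[0,0.235,0,0,0,0.24],[0,0.25,0,0,0,0.262],[0,0.2575,0,0,0,0.262]]'| grep -E "pos|rot"
python3 -m handwheel '[[0,0,0,-0.02,-0.034,0],[0,0,0,-0.04,-0.068,0],[0,0,0,-0.06,-0.102,0],[0,0,0,-0.0785,-0.136,0],[0,0,0,-0.0785,-0.136,0],[0,0,0,-0.0785,-0.136,0],[0,0,0,-0.0785,-0.136,0],[0,0,0,-0.0785,-0.136,0]]'
cat > rim.py <<'E'
from h import *
from scipy.optimize import least_squares
def fit(cam):
    C=cal(cam);im,dep=cams.capture(cam);P=cloud(C,dep)[dep>0]
    d=np.hypot(P[:,0]-.5675,P[:,1]-.11)
    Q=P[(d>.128)&(d<.147)&(P[:,2]>.050)&(P[:,2]<.062)]
    if len(Q)<30: print(cam,"few",len(Q));return
    s=least_squares(lambda p:np.hypot(Q[:,0]-p[0],Q[:,1]-p[1])-.1375,[.5675,.11],loss="soft_l1",f_scale=.002)
    an=np.degrees(np.arctan2(Q[:,1]-.11,Q[:,0]-.5675));print(cam,len(Q),s.x.round(4),"z",np.median(Q[:,2]).round(4),"angles",np.percentile(an%360,[2,50,98]).round())
fit("wrist");fit("top");fit("side")
s=bot.read_state();print(np.array(s["position"]).round(4),s["joint_positions"])
E
python3 rim.py; python3 truck.py
```

```text
position: [0.4413, -0.0738, 0.2545]
tcp_rot: [[0.863, 0.504, -0.005], [0.504, -0.863, 0.003], [-0.003, -0.005, -1.0]]
position: [0.4416, 0.183, 0.2544]
tcp_rot: [[0.495, 0.869, -0.005], [0.869, -0.495, -0.0], [-0.003, -0.004, -1.0]]
time_s: 25.02
position: [0.4444, 0.1803, 0.2565]
tcp_rot: [[0.5, 0.824, 0.267], [0.866, -0.476, -0.154], [-0.0, 0.308, -0.951]]
force: [-0.1, -0.4, 0.3]
opening: 0.651
grasp_force: 0.0
wrist 2243 [0.5668 0.1101] z 0.0551 angles [ 24. 124. 343.]
top 326 [0.5662 0.1104] z 0.0552 angles [  7. 192. 354.]
side 419 [0.5694 0.1094] z 0.0557 angles [  8. 230. 348.]
[0.4442 0.1804 0.2566] [ 16.31024904  15.78199723 108.88386124 -18.6597693   44.24708166
  58.47321884]
tops ((570.7831420898438, 104.2880859375), (199.41136169433594, 119.36991882324219), 59.19676971435547)
cab [0.60388608 0.16358192 0.14021802] 406 bed [0.55386047 0.07611329 0.08043077] 794 heading 60.23362439974392
cabrect ((602.7784423828125, 165.351318359375), (59.33686447143555, 97.98011779785156), 59.42002868652344)
bedrect ((550.1851196289062, 77.24093627929688), (132.7406005859375, 99.3899154663086), 59.480777740478516)
```

```bash

python3 -m handwheel '[[0.002,-0.0007,-0.02,0,0,0],[0.002,-0.0007,-0.05,0,0,0],[0.002,-0.0007,-0.08,0,0,0],[0.002,-0.0007,-0.105,0,0,0],[0.002,-0.0007,-0.125,0,0,0],[0.002,-0.0007,-0.14,0,0,0],[0.002,-0.0007,-0.15,0,0,0],[0.002,-0.0007,-0.155,0,0,0]]' | grep -E "pos|force"
python3 -m handwheel '[[0,0,-0.008,0,0,0],[0,0,-0.016,0,0,0],[0,0,-0.024,0,0,0],[0,0,-0.03,0,0,0],[0,0,-0.036,0,0,0],[0,0,-0.04,0,0,0],[0,0,-0.043,0,0,0],[0,0,-0.043,0,0,0]]'
python3 truck.py; python3 rim.py
```

```text
position: [0.4453, 0.1798, 0.1001]
force: [-0.9, -0.2, -0.1]
grasp_force: 0.0
time_s: 26.55
position: [0.4459, 0.1801, 0.0584]
tcp_rot: [[0.499, 0.824, 0.268], [0.867, -0.474, -0.154], [-0.0, 0.309, -0.951]]
force: [-0.3, 0.2, -0.2]
opening: 0.65
grasp_force: 0.0
tops ((539.3119506835938, 125.0753173828125), (202.5948486328125, 184.19464111328125), 56.56459045410156)
cab [0.56197022 0.16213318 0.14336196] 583 bed [0.55429832 0.07640158 0.08036747] 796 heading 84.88637388091541
cabrect ((550.5475463867188, 163.37696838378906), (208.37998962402344, 90.1485824584961), 2.388014316558838)
bedrect ((550.988525390625, 76.86385345458984), (133.58206176757812, 98.43879699707031), 60.07701873779297)
wrist 5125 [0.5662 0.1095] z 0.0552 angles [ 49. 113. 161.]
top 326 [0.5661 0.1103] z 0.0556 angles [ 10. 187. 351.]
side 407 [0.5693 0.1095] z 0.0555 angles [ 10. 238. 349.]
[0.4458 0.1802 0.059 ] [ 16.22667081  39.05206342 117.98612876 -52.12322511  16.4059105
  95.67109777]
```

```bash

python3 -m handwheel '[[0,0,0,0,0,0],[0,0,0,0,0,0],[0,0,0,0,0,0],[0,0,0,0,0,0],[0,0,0,0,0,0],[0,0,0,0,0,0],[0,0,0,0,0,0],[0,0,0,0,0,0]]' -1 | grep -E "pos|force|open"
python3 -m handwheel '[[0,0,0,0,0,0],[0,0,0,0,0,0],[0,0,0,0,0,0],[0,0,0,0,0,0],[0,0,0,0,0,0],[0,0,0,0,0,0],[0,0,0,0,0,0],[0,0,0,0,0,0]]' -1
python3 - <<'E'
import numpy as np
ax=np.array([.5668,.110]);p=np.array([.4459,.1801])-ax
for a in (20,40,60,70):
    for k in ([] if a<20 else range(8)): pass
for d in (1,3,5.5,8,10.5,13,15.5,18):
    t=-np.radians(d);R=np.array([[np.cos(t),-np.sin(t)],[np.sin(t),np.cos(t)]]);print(d,(R@p-p).round(4),round(t/2,4))
from h import *
print(bot.read_state()["joint_positions"])
E
```

```text
position: [0.4438, 0.1801, 0.058]
force: [0.2, -2.2, -3.0]
opening: 0.134
grasp_force: 27.8
time_s: 28.08
position: [0.4438, 0.1799, 0.058]
tcp_rot: [[0.499, 0.825, 0.265], [0.867, -0.475, -0.155], [-0.002, 0.307, -0.952]]
force: [-5.0, 1.3, -4.4]
opening: 0.127
grasp_force: 26.9
1 [0.0012 0.0021] -0.0087
3 [0.0038 0.0062] -0.0262
5.5 [0.0073 0.0113] -0.048
8 [0.0109 0.0161] -0.0698
10.5 [0.0148 0.0209] -0.0916
13 [0.0189 0.0254] -0.1134
15.5 [0.0231 0.0298] -0.1353
18 [0.0276 0.0339] -0.1571
[ 16.25514625  39.13446142 118.12336979 -52.09895356  16.39995124
  95.70543195]
```

```bash

python3 -m handwheel '[[0.0012,0.0021,0,0,0,-0.0087],[0.0038,0.0062,0,0,0,-0.0262],[0.0073,0.0113,0,0,0,-0.048],[0.0109,0.0161,0,0,0,-0.0698],[0.0148,0.0209,0,0,0,-0.0916],[0.0189,0.0254,0,0,0,-0.1134],[0.0231,0.0298,0,0,0,-0.1353],[0.0276,0.0339,0,0,0,-0.1571]]'
cat > turn.py <<'E'
from h import *
import sys
s=bot.read_state();q=np.array(s["position"]);print(s["time_s"],q.round(4),np.round(s["joint_positions"],1),"F",np.round(s["force"],1),np.round(s["moment"],1),s["grasp_force"])
ax=np.array([.5668,.110]);p=q[:2]-ax;print("radius",np.hypot(*p),"ang",np.degrees(np.arctan2(p[1],p[0])))
p=p/np.hypot(*p)*.1395
for d in eval(sys.argv[1]):
    t=-np.radians(d);R=np.array([[np.cos(t),-np.sin(t)],[np.sin(t),np.cos(t)]]);print(d,(R@p-p).round(4),round(t/2,4))
E
python3 turn.py '(2.5,5,7.5,10,12.5,15,17.5,20)'; python3 truck.py
```

```text
time_s: 28.75
position: [0.4715, 0.2155, 0.058]
tcp_rot: [[0.745, 0.635, 0.204], [0.667, -0.709, -0.228], [-0.0, 0.306, -0.952]]
force: [-6.3, 4.9, -3.2]
opening: 0.129
grasp_force: 27.0
28.75 [0.4715 0.2155 0.058 ] [ 21.2  40.7 108.3 -35.8  29.3 100.5] F [-6.3  4.9 -3.2] [ 1.6  1.6 -0.2] 27.03920016763732
radius 0.1421693295636545 ang 132.11147170907836
2.5 [0.0046 0.004 ] -0.0218
5 [0.0094 0.0078] -0.0436
7.5 [0.0143 0.0113] -0.0654
10 [0.0194 0.0147] -0.0873
12.5 [0.0246 0.0178] -0.1091
15 [0.03   0.0207] -0.1309
17.5 [0.0354 0.0233] -0.1527
20 [0.041  0.0258] -0.1745
tops ((544.6334228515625, 133.29827880859375), (203.307373046875, 183.5558624267578), 38.90229415893555)
cab [0.59170771 0.15579893 0.1442881 ] 519 bed [0.54409257 0.08194128 0.08056599] 801 heading 57.190605726464305
cabrect ((565.1077880859375, 156.68858337402344), (103.42289733886719, 204.60057067871094), 85.68266296386719)
bedrect ((540.6527709960938, 84.29043579101562), (132.81997680664062, 99.16909790039062), 41.43366241455078)
```

```bash

python3 -m handwheel '[[0.0046,0.004,0,0,0,-0.0218],[0.0094,0.0078,0,0,0,-0.0436],[0.0143,0.0113,0,0,0,-0.0654],[0.0194,0.0147,0,0,0,-0.0873],[0.0246,0.0178,0,0,0,-0.1091],[0.03,0.0207,0,0,0,-0.1309],[0.0354,0.0233,0,0,0,-0.1527],[0.041,0.0258,0,0,0,-0.1745]]' | grep -E "force"
python3 turn.py '(2.5,5,7.5,10,12.5,15,17.5,20)'
```

```text
force: [-3.9, 6.5, -5.2]
grasp_force: 27.1
29.4667 [0.5139 0.243  0.058 ] [ 22.7  43.7  96.6 -26.5  43.  110.9] F [-3.9  6.5 -5.2] [ 2.   1.  -0.2] 27.095584573689848
radius 0.14312283931155248 ang 111.67402678471946
2.5 [0.0057 0.0021] -0.0218
5 [0.0115 0.004 ] -0.0436
7.5 [0.0174 0.0056] -0.0654
10 [0.0233 0.007 ] -0.0873
12.5 [0.0293 0.0081] -0.1091
15 [0.0353 0.0089] -0.1309
17.5 [0.0414 0.0095] -0.1527
20 [0.0474 0.0098] -0.1745
```

```bash

python3 -m handwheel '[[0.0057,0.0021,0,0,0,-0.0218],[0.0115,0.004,0,0,0,-0.0436],[0.0174,0.0056,0,0,0,-0.0654],[0.0233,0.007,0,0,0,-0.0873],[0.0293,0.0081,0,0,0,-0.1091],[0.0353,0.0089,0,0,0,-0.1309],[0.0414,0.0095,0,0,0,-0.1527],[0.0474,0.0098,0,0,0,-0.1745]]' | grep -E "force"
python3 turn.py '(1,2,4,6,8,10,12)'
cat > aim.py <<'E'
from h import *
from scipy.optimize import minimize
ph=[]
for cam in("top","side"):
    C=cal(cam);im,dep=cams.capture(cam);P=cloud(C,dep)[dep>0]
    Q=P[(abs(P[:,0]-.765)<.06)&(abs(P[:,1]-.07)<.12)&(P[:,2]>.12)&(P[:,2]<.186)]
    r=cv2.minAreaRect(Q[:,:2].astype(np.float32)*1000);print(cam,"phone",len(Q),r);ph.append(np.array(r[0])/1000)
    if cam=="top":
        d=np.hypot(P[:,0]-.567,P[:,1]-.11);B=P[(d<.13)&(P[:,2]>.070)&(P[:,2]<.112)]
        m=np.hypot(*(B[:,:2]-np.median(B[:,:2],0)).T)<.085
        r=cv2.minAreaRect(B[m][:,:2].astype(np.float32)*1000);print("bed",len(B),r)
        g=im; h=cv2.cvtColor(im,cv2.COLOR_BGR2HSV)
        Pf=cloud(C,dep);gm=(dep>0)&(h[...,0]>40)&(h[...,0]<85)&(h[...,1]>100)&(np.hypot(Pf[...,0]-.567,Pf[...,1]-.11)<.13)&(Pf[...,2]>.06)&(Pf[...,2]<.16)
        T=Pf[gm];r2=cv2.minAreaRect(T[:,:2].astype(np.float32)*1000);print("green",len(T),r2)
        T=T[T[:,2]>.118];r2=cv2.minAreaRect(T[:,:2].astype(np.float32)*1000);print("green tops",len(T),r2)
        for hh in (r,r2):
            w,l=hh[1];a=hh[2] if w>l else hh[2]-90
            a=(a+180)%180; a=a-180 if a>90 else a
            u=np.array([np.cos(np.radians(a)),np.sin(np.radians(a))]);v=np.array([-u[1],u[0]])
            o=np.array(hh[0])/1000
            X=(np.array([.7612,.0715])-o);print("heading",round(a,2),"centre",o.round(4),"phone lateral",(X@v).round(4),"ahead",(X@u).round(3),"turn needed deg",np.degrees(np.arcsin(X@v/np.hypot(*X))).round(2))
E
python3 aim.py
```

```text
force: [-1.6, 7.4, -5.5]
grasp_force: 27.0
30.1333 [0.563  0.2539 0.0581] [ 21.4  47.2  85.2 -20.3  55.2 122.3] F [-1.6  7.4 -5.5] [ 2.3  0.3 -0.2] 27.00859439384658
radius 0.1439521383620395 ang 91.52213855020186
1 [0.0024 0.    ] -0.0087
2 [0.0049 0.    ] -0.0175
4 [ 0.0097 -0.0001] -0.0349
6 [ 0.0146 -0.0004] -0.0524
8 [ 0.0194 -0.0008] -0.0698
10 [ 0.0243 -0.0015] -0.0873
12 [ 0.0291 -0.0023] -0.1047
top phone 326 ((761.4734497070312, 71.94851684570312), (147.45782470703125, 15.823915481567383), 82.96144104003906)
bed 981 ((535.1343994140625, 101.26190185546875), (142.4171600341797, 99.92088317871094), 0.7554149627685547)
green 1511 ((561.9698486328125, 144.39666748046875), (199.06044006347656, 180.8929443359375), 1.491145372390747)
green tops 646 ((561.9698486328125, 144.39666748046875), (199.06044006347656, 180.8929443359375), 1.491145372390747)
heading 0.76 centre [0.5351 0.1013] phone lateral -0.0327 ahead 0.226 turn needed deg -8.26
heading 1.49 centre [0.562  0.1444] phone lateral -0.0781 ahead 0.197 turn needed deg -21.59
side phone 269 ((764.11083984375, 71.02898406982422), (156.75653076171875, 13.991630554199219), 82.78526306152344)
```

```bash

python3 -m handwheel '[[0.0049,0,0,0,0,-0.0175],[0.0097,-0.0001,0,0,0,-0.0349],[0.0146,-0.0004,0,0,0,-0.0524],[0.0194,-0.0008,0,0,0,-0.0698],[0.0231,-0.0013,0,0,0,-0.083],[0.025,-0.0016,0,0,0,-0.09],[0.0255,-0.0017,0,0,0,-0.0916],[0.0255,-0.0017,0,0,0,-0.0916]]' 
python3 -m handwheel '[[0,0,0,0,0,0],[0,0,0,0,0,0],[0,0,0,0,0,0],[0,0,0,0,0,0],[0,0,0,0,0,0],[0,0,0,0,0,0],[0,0,0,0,0,0],[0,0,0,0,0,0]]' | grep force
python3 turn.py '()'; python3 aim.py; python3 - <<'E'
from h import *
# truck heading from side + top green points, bed marbles count
for cam in("top","side"):
    C=cal(cam);im,dep=cams.capture(cam);P=cloud(C,dep);h=cv2.cvtColor(im,cv2.COLOR_BGR2HSV)
    g=(dep>0)&(h[...,0]>45)&(h[...,0]<80)&(h[...,1]>140)&(np.hypot(P[...,0]-.567,P[...,1]-.11)<.13)&(P[...,2]>.06)&(P[...,2]<.16)
    T=P[g];print(cam,len(T),cv2.minAreaRect(T[:,:2].astype(np.float32)*1000),"cab",T[T[:,2]>.133].mean(0).round(3))
    for r in models.tip_of("truck",cam)[:3]: print(r["conf"],at_z(C,r["position"],.03).round(3))
E
python3 bed.py top '(.534,.107,.099)'; python3 bed.py side '(.534,.107,.099)'
```

```text
time_s: 30.9
position: [0.5897, 0.2525, 0.0581]
tcp_rot: [[0.989, -0.143, -0.039], [-0.148, -0.944, -0.296], [0.005, 0.298, -0.954]]
force: [0.3, 9.6, -5.0]
opening: 0.131
grasp_force: 27.0
force: [0.1, 9.0, -7.5]
grasp_force: 27.0
31.5667 [0.5892 0.2526 0.0581] [ 19.9  49.1  79.6 -17.7  60.8 128.4] F [ 0.1  9.  -7.5] [ 2.4 -0.1 -0.2] 26.98696568462765
radius 0.14433564440297375 ang 81.05820014340438
top phone 322 ((760.8584594726562, 72.28178405761719), (147.93267822265625, 14.992942810058594), 81.57001495361328)
bed 1009 ((533.5277099609375, 107.71483612060547), (100.02571105957031, 140.6414031982422), 80.30191040039062)
green 1543 ((563.7435302734375, 120.14961242675781), (132.0564727783203, 199.89718627929688), 82.0219497680664)
green tops 645 ((563.7885131835938, 120.28474426269531), (131.932373046875, 199.79925537109375), 81.89122009277344)
heading -9.7 centre [0.5335 0.1077] phone lateral 0.0027 ahead 0.231 turn needed deg 0.66
heading -8.11 centre [0.5638 0.1203] phone lateral -0.0205 ahead 0.202 turn needed deg -5.77
side phone 272 ((763.4899291992188, 70.36683654785156), (1
[... 245 characters left out ...]
 [0.748 0.076 0.03 ]
side 1576 ((563.773681640625, 103.74598693847656), (110.7685775756836, 191.5369873046875), 79.03633880615234) cab [0.628 0.081 0.141]
0.94 [0.561 0.087 0.03 ]
0.72 [0.233 0.208 0.03 ]
red 22 [0.585 0.123 0.098] dist 0.054
amber 27 [0.563 0.139 0.097] dist 0.043
blue 24 [0.577 0.077 0.098] dist 0.053
blob [229 175] 22 [0.581 0.123 0.1  ] [  1  13 137]
blob [222 183] 46 [0.553 0.147 0.095] [11 65 82]
blob [239 186] 56 [0.543 0.086 0.1  ] [25 64 20]
red 10 [0.587 0.119 0.1  ] dist 0.054
amber 31 [0.58  0.134 0.097] dist 0.054
blob [286 170] 124 [0.548 0.161 0.095] [29 85  8]
blob [299 174] 7 [0.583 0.119 0.1  ] [ 10  39 139]
blob [283 183] 146 [0.521 0.057 0.107] [32 86 13]
```

The truck points at the phone (lateral error about 3–6 mm, limit 25 mm), the marbles seen are in the bed, and the rim is held at 27 N and still. Handing in.

```bash
python3 -c "
from rig import bot
print(bot.hand_in())"
```

```text
the job is handed in; nothing more can be done
None
```

I handed the job in: all five marbles were counted in the truck's bed after the tip, the scoop lies flat and released where it was, and the cab faces the phone (about 3–6 mm off by my measurement, limit 25 mm) with the rim still gripped at about 27 N; the hand-in returned no verdict.

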